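# Unnest the washed funnels and put them in the drying cabinet by size

### The job

Three washed steel funnels have been left nested one over another, mouth down, on the bench. Slide the drying cabinet's door open, pull the funnels apart and stand each one mouth down in the lane that holds the funnel of its own size, slid back until it touches the one already there, then slide the door fully shut. Do not topple any funnel, and leave the bottle, jar, screwdriver and carton where they are.

Things in the scene. Friction and masses are not known exactly. Their poses are not given: they have to be found in the camera images.
- dryer: Low bench-top drying cabinet, fixed. Origin on the bench, middle of the doorway, at the door; +x into the chamber (the way funnels are pushed in), +y along the door track, z up. 4 mm base plate: x -83 (open loading apron before the doorway) to 160 mm, y -136 to 136 mm. Chamber: y -130 to 130, x 0 to 154 mm, under a fixed clear roof from x 30 mm on, z 66 to 70 mm; side walls as tall.
- roof_edge (a point): Middle of the fixed roof's front edge, on its top: dryer x 30 mm, y 0, z 70 mm. With the door open, the strip between x 0 and this edge is open above and in front. The stem of a funnel that is all the way in stands under the roof or right at its edge, so the last part is a push on its rim from in front. The upper door track, x 36 to 42 mm, y -136 to 406 mm, rises to z 73.5 mm.
- compartment_top (a point): Middle of the top of the white fan and control compartment beside the chamber: dryer y 136 to 406 mm, x 4 to 160 mm, 70 mm tall (a knob on it to 84 mm). The open door parks in front of it.
- door (a joint): Clear L-shaped sliding door 266 mm wide: front pane (dryer x -7 to -2, z 16 to 72 mm) and a top return over the chamber's open front strip (x -7 to 36, z 70.5 to 73.5 mm). Value in m: 0 = shut; grows as it slides to the dryer's +y; 0.265 = fully open, at the compartment, doorway clear. Takes about 2 N plus 4 N per m/s, stays where left; starts 0 to 50 mm open.
- door_handle (a point): Middle (46 mm above the bench) of the door's handle: upright round steel bar 11 mm thick, z 18 to 74 mm, 35 mm in front of the door, midway along its width, on two short posts. Can be pushed along from either side by closed fingers from above. Axes as the dryer's; moves with the door.
- lane_large: Lane for large funnels, fixed plate 74 mm wide; the 3 lanes lie side by side, 75 mm apart, in varying order. Axes as the dryer's; origin on its centre line at the door, 4 mm above the bench; floor at z 4 mm. Two rails 5 mm tall, 66 mm apart inside, x -75 to 155 mm. A bar at x 128 mm stops the stored funnel; one pushed up against that is centred at x 41 mm, front rim at x 12 mm.
- stored_large_mid (a point): Centre (half-way up, on the axis) of the large funnel already stored in the large lane, loose, mouth down against the stop, 99 mm into the lane from the door. Same size and shape as the nested large funnel. z up.
- lane_medium: Lane for medium funnels, fixed plate 74 mm wide; the 3 lanes lie side by side, 75 mm apart, in varying order. Axes as the dryer's; origin on its centre line at the door, 4 mm above the bench; floor at z 4 mm. Two rails 5 mm tall, 53 mm apart inside, x -75 to 155 mm. A bar at x 102 mm stops the stored funnel; one pushed up against that is centred at x 34.5 mm, front rim at x 12 mm.
- stored_medium_mid (a point): Centre (half-way up, on the axis) of the medium funnel already stored in the medium lane, loose, mouth down against the stop, 79.5 mm into the lane from the door. Same size and shape as the nested medium funnel. z up.
- lane_small: Lane for small funnels, fixed plate 74 mm wide; the 3 lanes lie side by side, 75 mm apart, in varying order. Axes as the dryer's; origin on its centre line at the door, 4 mm above the bench; floor at z 4 mm. Two rails 5 mm tall, 40 mm apart inside, x -75 to 155 mm. A bar at x 76 mm stops the stored funnel; one pushed up against that is centred at x 28 mm, front rim at x 12 mm.
- stored_small_mid (a point): Centre (half-way up, on the axis) of the small funnel already stored in the small lane, loose, mouth down against the stop, 60 mm into the lane from the door. Same size and shape as the nested small funnel. z up.
- funnel_large_mid (a point): Centre (half-way up, on the axis; 25 mm above its mouth) of the large steel funnel to put away, mouth down on the bench, outermost of the nest (the other stems stick out 2 and 4 mm above its own). Mouth 58 mm across, upright rim 14 mm tall, 45 degree cone to 32 mm, stem 22 mm across up to 50 mm; wall 1.5 mm, 80 g give or take a third. About 2 mm play between nested stems. z up.
- funnel_medium_mid (a point): Centre (half-way up, on the axis; 26 mm above its mouth) of the medium steel funnel to put away, mouth down on the bench, under the large one, over the small one. Mouth 45 mm across, upright rim 14 mm tall, 45 degree cone to 29 mm, stem 15 mm across up to 52 mm; wall 1.5 mm, 55 g give or take a third. About 2 mm play between nested stems. z up.
- funnel_small_mid (a point): Centre (half-way up, on the axis; 27 mm above its mouth) of the small steel funnel to put away, mouth down on the bench, innermost of the nest. Mouth 32 mm across, upright rim 14 mm tall, 45 degree cone to 26 mm, stem 8 mm across up to 54 mm; wall 1.5 mm, 35 g give or take a third. About 2 mm play between nested stems. z up.
- wash_bottle_mid (a point): Bystander: white bottle, 54 mm across, 150 mm tall, standing; centre half-way up.
- grease_jar_mid (a point): Bystander: small jar with a metal cap, 46 mm across, 45 mm tall, standing close to the nest; centre half-way up.
- driver_mid (a point): Bystander: screwdriver with a black handle, 160 mm long along its x, lying near the nest, at most 30 mm high; point near the middle of its length, on its underside.
- carton_mid (a point): Bystander: small cardboard carton 100 (x) x 65 (y) x 38 mm; centre half-way up.
There are look-alikes about, which are no part of the job. What is shaped like the lane_small but orange or purple is not meant.

How it is judged:
On the way:
1. the door has been slid well open (by 150 mm or more) (value of joint door above 0.15 m), for 0.1 s.
At the end, for the whole second after the job is handed in: Each funnel stands upright, mouth down (0.1 rad), on its own size's lane, within 12 mm of the centre line, at most 6 mm from the stored funnel behind it; the stored ones stand upright, within 6 mm of their places along the lane; the door is shut to within 6 mm (horizontal distance between funnel_large_mid and stored_large_mid below 0.064 m and y of funnel_large_mid in the frame of lane_large between -0.012 and 0.012 m and x of funnel_large_mid in the frame of lane_large above 0 m and x of stored_large_mid in the frame of lane_large between 0.093 and 0.105 m and z of funnel_large_mid in the frame of lane_large between 0.025 and 0.033 m and angle between each of funnel_large_mid, stored_large_mid, funnel_medium_mid, stored_medium_mid, funnel_small_mid, stored_small_mid's own z axis and vertical below 0.1 rad and horizontal distance between funnel_medium_mid and stored_medium_mid below 0.051 m and y of funnel_medium_mid in the frame of lane_medium between -0.012 and 0.012 m and x of funnel_medium_mid in the frame of lane_medium above 0 m and x of stored_medium_mid in the frame of lane_medium between 0.0735 and 0.0855 m and z of funnel_medium_mid in the frame of lane_medium between 0.026 and 0.034 m and horizontal distance between funnel_small_mid and stored_small_mid below 0.038 m and y of funnel_small_mid in the frame of lane_small between -0.012 and 0.012 m and x of funnel_small_mid in the frame of lane_small above 0 m and x of stored_small_mid in the frame of lane_small between 0.054 and 0.066 m and z of funnel_small_mid in the frame of lane_small between 0.027 and 0.035 m and value of joint door below 0.006 m); the robot touches nothing.
It fails at once if the bottle is moved by more than 25 mm (distance of wash_bottle_mid from where it was at the start of the episode above 0.025 m).
It fails at once if the jar is moved by more than 25 mm (distance of grease_jar_mid from where it was at the start of the episode above 0.025 m).
It fails at once if the screwdriver is moved by more than 25 mm (distance of driver_mid from where it was at the start of the episode above 0.025 m).
It fails at once if the carton is moved by more than 25 mm (distance of carton_mid from where it was at the start of the episode above 0.025 m).
It fails at once if a funnel is toppled (leans by more than 0.7 rad) (angle between any of funnel_large_mid, funnel_medium_mid, funnel_small_mid, stored_large_mid, stored_medium_mid, stored_small_mid's own z axis and vertical above 0.7 rad).
It also fails if it takes over 72 s, if anything falls off the work surface, if the arm or the gripper's body presses on something with over 40 N, if the wrist force passes 120 N, or if a joint passes its speed limit or range.

### The arm

A 6-joint arm with a two-finger parallel gripper is mounted at the origin on the work surface. World frame = base frame: x ahead of the robot, y to its left, z up, the work surface at z = 0. Lengths are in m, angles in rad, forces in N, time in s.
With the tool pointing down it reaches from about 0.25 to 0.725 m from the base axis. Payload 4 kg.
Tool frame: the origin (TCP) lies on the centre line of the jaws, within the pads' length; the fingertips stand 17 mm ahead of it and the grasp point (between the pads) lies 2 mm behind it; z points along the fingers, y is the line along which they close (so a half turn about z gives the same grasp; the last joint's range is limited). The gripper opens to 85 mm and grips with 20 to 120 N. Pads are 22 mm wide; open, the fingers measure 114 mm over their backs; the gripper's body (76 mm by 85 mm) begins 54 mm behind the grasp point. The pads swing forward as they close: fully open they stand 13 mm farther back than shut.
Start: joints at [1.278, 0.241, 0.005, 1.335, 0, 1.571], TCP at [0.144, 0.479, 0.248] pointing down, gripper open.
Joint ranges: [-2.72, 2.72], [-1.05, 1.87], [-1.09, 1.28], [-1.99, 2.15], [-1.42, 1.44], [-3.14, 3.14]. Speed limits (rad/s): [2.79, 2.79, 3.14, 3.14, 3.14, 3.14].

### API

Orientations are given as a unit quaternion [x, y, z, w].
In Python, from workcell import bot, camera, get_calibration gives the robot as it stands.
- The arm moves only by the tool apply_moves, never from a script. Its argument "steps" is a list of rows, each a list of 3 entries, a list of its own where there are three numbers: the shift along the tool's x, y, z as a fraction of full scale, then the turn, a rotation vector about the tool's x, y, z as a fraction of full scale, then the opening, from 0 (shut) to 1 (fully open). A call has exactly 8 rows; each row shifts and turns the commanded pose from where the row before left it, along the tool's axes as they then stand; what a row does not reach is not made up. Full scale, the value 1, is 20 cm for a shift and pi rad for a turn. A row lasts 1/12 s, in which the tool goes at most 41.7 mm and 7.16 degrees, less where a joint would pass 70% of its speed; a pose out of reach is approached as far as the arm can. A call with a number of a shift or a turn outside -1 to 1 is refused whole. A call with a gripper value outside its range is refused whole. The fingers move at their own pace and stop on an object; the grip force is fixed at half the most. Time passes only in rows, so rows that do not move let the fingers close, or fill a call up. It gives the time, the measured TCP pose, the force, the opening and the grip force at its end, in the units of the state.
- bot.get_obs(): the state, without advancing time (a new reading comes with each control period).
- camera(name): name is "scene" or "top" or "wrist"; returns (picture, depth): 480x640x3 uint8, red, green, blue; 480x640 float32, m along the optical axis (not along the pixel's ray), 0 where there is no reading.
- get_calibration(name): a dict with "fov_y" (degrees; the focal length in pixels is half the picture's height over the tangent of half this angle, whatever the lens; pixels are square), "cx", "cy" (the principal point, pixels), "rvec" (rotation vector, rad) and "tvec" (3), from world to camera coordinates, as OpenCV has them. Camera axes: x right, y down, z forward; pixel columns grow to the right and rows downward; lengths in m; the calibration is good to about 2 mm. A picture is of the moment at which its call begins: read the wrist's pose just before it. get_calibration takes no time and is no camera call; for the wrist camera it gives the pose at the moment of the call.
- bot.job_done(): hands the job in; it is judged then, once.
The state is a dict: "clock": time; "joint_pos": joint angles; "joint_vel": joint speeds; "tau": joint torques, N m; "eef_pos": TCP position; "tool_rot": TCP orientation; "ft_force": force on the tool from outside, world axes, zero at the start; "ft_torque": the same for the moment, N m; "grip_width": finger opening in m; "grasp_force": force on a finger pad.
Only numpy, scipy, OpenCV 4.12 (cv2) and the standard library are available. Lean on these libraries where they do the work, as an engineer would, in place of code of your own. Each camera call takes 0.05 s, during which the arm holds its last target. There are 200 camera calls.

## Working session

There is one attempt and no reset: what is moved stays moved. The work goes in short steps, Python scripts to look and compute and a tool call to move; the robot and the scene stay as the last step left them, time stands still between calls to the robot, and variables do not carry over. Pictures are saved under pics/ and viewed, at most 10 in all, crops included, and the job is handed in when it is done.

Besides the shell and the picture viewer there is one more tool, called after "Request:" by a JSON object that holds its "method" and its "body", one argument or row to a line. apply_moves: Moves the arm, as the interface text tells. Its arguments: {"type":"object","properties":{"steps":{"type":"array"}},"required":["steps"]}

```bash
mkdir -p pics; cat > h.py <<'E'
import numpy as np, cv2
from workcell import bot, camera, get_calibration
def calib(n):
    c=get_calibration(n); f=240/np.tan(np.radians(c["fov_y"])/2)
    R=cv2.Rodrigues(np.array(c["rvec"],float))[0]; return f,c["cx"],c["cy"],R,np.array(c["tvec"],float).ravel()
def cloud(d,C):
    f,cx,cy,R,t=C; v,u=np.mgrid[:480,:640]
    P=np.stack([(u-cx)/f*d,(v-cy)/f*d,d],-1); return (P-t)@R
def ray(u,v,z,C):
    f,cx,cy,R,t=C; o=-R.T@t; r=R.T@np.array([(u-cx)/f,(v-cy)/f,1.]); return o+r*(z-o[2])/r[2]
def proj(p,C):
    f,cx,cy,R,t=C; q=R@np.array(p)+t; return f*q[0]/q[2]+cx,f*q[1]/q[2]+cy
E
python3 - <<'E'
from h import *
o=bot.get_obs(); print({k:np.round(v,3) for k,v in o.items()})
ims=[]
for n in("scene","top"):
    C=calib(n); im,d=camera(n); np.savez(f"pics/{n}0.npz",im=im,d=d); cv2.imwrite(f"pics/{n}0.png",im[:,:,::-1]); print(n,C)
E
```

```text
{'clock': np.float64(0.0), 'joint_pos': array([ 1.278,  0.241,  0.004,  1.335, -0.   ,  1.571]), 'joint_vel': array([-0.001,  0.001, -0.001,  0.   ,  0.   , -0.002]), 'tau': array([ 0.0000e+00, -3.7231e+01,  2.5241e+01,  1.7000e-02,  0.0000e+00,
       -0.0000e+00]), 'eef_pos': array([0.144, 0.478, 0.247]), 'tool_rot': array([ 0.146,  0.989, -0.001, -0.   ]), 'ft_force': array([-0.179, -0.001, -0.962]), 'ft_torque': array([ 0.006, -0.024,  0.019]), 'grasp_force': np.float64(0.0), 'grip_width': np.float64(0.086)}
scene (np.float64(477.6776144559964), 315.2697496603458, 244.36271574428045, array([[-0.77666513,  0.62974605,  0.01453262],
       [ 0.49074507,  0.61937725, -0.61281408],
       [-0.39491842, -0.46881951, -0.79009348]]), array([ 0.38178479, -0.14197402,  1.51707048]))
top (np.float64(579.5112572806456), 311.6312595866533, 233.94674628390868, array([[-0.01143217, -0.99990593, -0.0075785 ],
       [-0.99058895,  0.01235878, -0.13631141],
       [ 0.13639225,  0.00594885, -0.99063705]]), array([-0.03438092,  0.4401883 ,  1.55396994]))
```

View pics/top0.png

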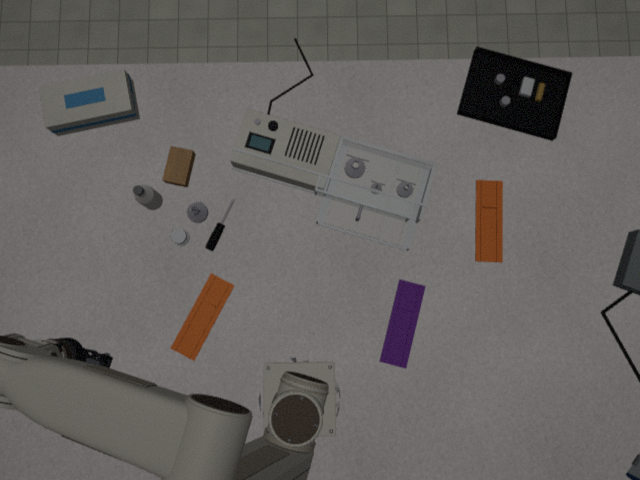

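View pics/scene0.png

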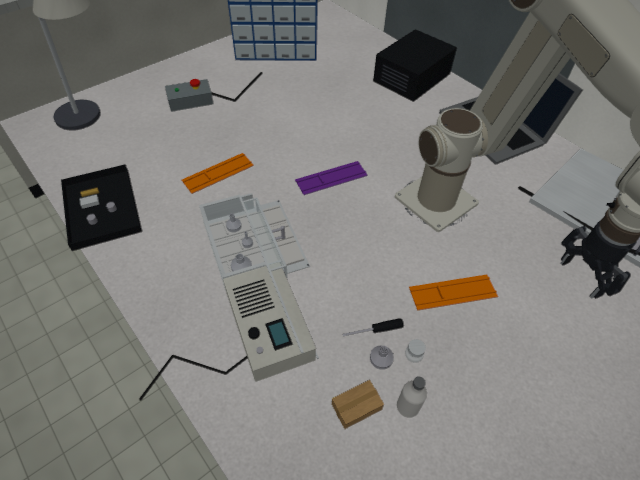

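Top view: the funnel nest is the grey disc with stem at (198,212). The jar is at (180,237), bottle (146,195), carton (179,166), driver (220,225) and dryer (375,180), with its door nearly shut and its handle around (358,212). What could be mistaken for the nest is the jar's metal cap and the tray bits at (500,78) and (505,100). I choose (198,212), and a close crop will check that.

```bash
python3 - <<'E'
from h import *
t=np.load("pics/top0.npz"); s=np.load("pics/scene0.npz")
a=cv2.resize(t["im"][120:260,225:445],None,fx=3.6,fy=3.0*1.2,interpolation=cv2.INTER_CUBIC)[:,:,::-1]
b=cv2.resize(t["im"][180:255,120:240],(400,250),interpolation=cv2.INTER_CUBIC)[:,:,::-1]
c=np.zeros((600,800,3),np.uint8); A=cv2.resize(a,(530,337)); c[:337,:530]=A; c[345:595,:400]=b
S=cv2.resize(s["im"][180:390,190:320],(270,436),interpolation=cv2.INTER_CUBIC)[:,:,::-1]; c[:436,530:800]=S
cv2.imwrite("pics/crop1.png",c)
C=calib("top"); P=cloud(t["d"],C); D=calib("scene"); Q=cloud(s["d"],D)
for n,u,v in [("nest",198,212),("jar",180,237),("bottle",146,195),("carton",179,166),("handle",358,212),("comp",280,150),("roof",395,160),("drv",216,236)]:
    print(n,np.round(P[v,u],3))
# nest cluster
def cl(P,c,r,z0,z1):
    m=(np.hypot(P[...,0]-c[0],P[...,1]-c[1])<r)&(P[...,2]>z0)&(P[...,2]<z1); return P[m]
n=P[212,198]
for X,nm in((P,"top"),(Q,"scene")):
    for z0,z1 in((.003,.02),(.02,.036),(.04,.07)):
        q=cl(X,n,.045,z0,z1); print(nm,z0,len(q),q.mean(0).round(4) if len(q) else "", np.ptp(q,axis=0).round(3) if len(q) else "")
# compartment top
for X,nm in((P,"top"),(Q,"scene")):
    m=(X[...,2]>.062)&(X[...,2]<.078)&(np.hypot(X[...,0]-P[150,280][0],X[...,1]-P[150,280][1])<.2)
    p=X[m][:,:2].astype(np.float32); r=cv2.minAreaRect(p); print(nm,len(p),r,cv2.boxPoints(r).round(4).tolist())
E
```

```text
nest [0.504 0.272 0.032]
jar [0.434 0.318 0.043]
bottle [0.537 0.393 0.112]
carton [0.635 0.327 0.031]
handle [ 0.492 -0.165  0.07 ]
comp [0.665 0.043 0.073]
roof [ 0.634 -0.268  0.068]
drv [0.438 0.223 0.025]
top 0.003 211 [0.5038 0.2729 0.0121] [0.083 0.089 0.017]
top 0.02 136 [0.5067 0.2767 0.0252] [0.048 0.052 0.016]
top 0.04 48 [0.5087 0.2793 0.048 ] [0.022 0.022 0.019]
scene 0.003 205 [0.5183 0.2855 0.0133] [0.084 0.076 0.017]
scene 0.02 167 [0.5152 0.2847 0.0252] [0.045 0.048 0.015]
scene 0.04 69 [0.5108 0.2816 0.0481] [0.023 0.022 0.016]
top 6373 ((0.6592947840690613, 0.006202414631843567), (0.32591181993484497, 0.16954344511032104), 72.44557189941406) [[0.5292999744415283, -0.12359999865293503], [0.6909999847412109, -0.17470000684261322], [0.7893000245094299, 0.13600000739097595], [0.6276000142097473, 0.18709999322891235]]
scene 7040 ((0.6590149402618408, 0.008338779211044312), (0.327645480632782, 0.16805605590343475), 72.19209289550781) [[0.5289000272750854, -0.12189999967813492], [0.6888999938964844, -0.17329999804496765], [0.7890999913215637, 0.13860000669956207], [0.6291000247001648, 0.1899999976158142]]
```

View pics/crop1.png

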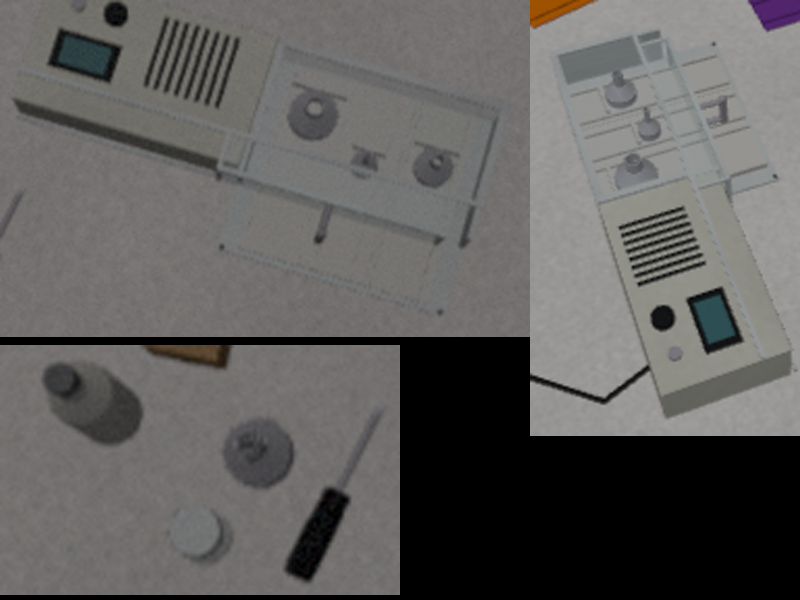

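```bash
python3 - <<'E'
from h import *
t=np.load("pics/top0.npz"); s=np.load("pics/scene0.npz")
C=calib("top");D=calib("scene");P=cloud(t["d"],C);Q=cloud(s["d"],D)
print("feet top",ray(317.1,222.6,.005,C).round(4),ray(407.6,249.6,.005,C).round(4))
# scene crop: u=190+(x-530)*130/270, v=180+y*210/436
f=lambda x,y:(190+(x-530)*130/270,180+y*210/436)
print("feet scene",ray(*f(776,178),.005,D).round(4),ray(*f(714,44),.005,D).round(4))
yd=np.array([np.cos(np.radians(72.35)),np.sin(np.radians(72.35))]);xd=np.array([yd[1],-yd[0]])
for X,nm in((P,"top"),(Q,"scene")):
    a=X[...,:2]@xd;b=X[...,:2]@yd;z=X[...,2]
    m=(z>.064)&(z<.077)&(X[...,0]>.45)&(X[...,0]<.85)&(X[...,1]>-.4)&(X[...,1]<.25)
    print(nm,"a",np.percentile(a[m],[.3,1,99,99.7]).round(4),"b",np.percentile(b[m],[.3,1,99,99.7]).round(4))
    r=cv2.minAreaRect(X[m][:,:2].astype(np.float32));print(r)
    # compartment front edge: b>0 region
    for lo,hi in((-.05,.0),(.05,.1),(.12,.16)):
        mm=m&(b>lo)&(b<hi);print("  front",np.percentile(a[mm],[1,5]).round(4),"back",np.percentile(a[mm],[95,99]).round(4),"n",mm.sum())
    h=(z>.03)&(z<.08)&(np.hypot(X[...,0]-.49,X[...,1]+.165)<.025);print("handle",h.sum(),X[h].mean(0).round(4),np.median(X[h],0).round(4))
E
```

```text
feet top [ 0.4749 -0.0551  0.005 ] [ 0.3962 -0.3041  0.005 ]
feet scene [ 0.4781 -0.0473  0.005 ] [ 0.3972 -0.2989  0.005 ]
top a [0.5389 0.5437 0.7087 0.7103] b [-0.1714 -0.1673  0.3622  0.3664]
((0.6083125472068787, -0.09101033210754395), (0.5420656800270081, 0.20885297656059265), 72.56427764892578)
  front [0.5146 0.5441] back [0.7022 0.7088] n 1067
  front [0.543 0.551] back [0.7017 0.7094] n 995
  front [0.5547 0.5619] back [0.7015 0.7078] n 757
handle 51 [ 0.4923 -0.1673  0.0649] [ 0.492  -0.1675  0.0674]
scene a [0.5373 0.5436 0.7078 0.7088] b [-0.1703 -0.1652  0.367   0.3694]
((0.6071203947067261, -0.09114980697631836), (0.5489091277122498, 0.20601865649223328), 72.26914978027344)
  front [0.5094 0.5431] back [0.7006 0.7076] n 861
  front [0.5432 0.5502] back [0.7017 0.7078] n 969
  front [0.5484 0.5601] back [0.7012 0.7074] n 787
handle 73 [ 0.4894 -0.1633  0.0567] [ 0.4849 -0.1626  0.063 ]
```

Request:
{"method": "apply_moves", "body": {
  "steps": [
    [[-0.106,-0.1155,0.01],[0,0,0.0045],0],
    [[-0.106,-0.1155,0.01],[0,0,0],0],
    [[-0.106,-0.1155,0.01],[0,0,0],0],
    [[-0.106,-0.1155,0.01],[0,0,0],0],
    [[-0.106,-0.1155,0.01],[0,0,0],0],
    [[-0.106,-0.1155,0.01],[0,0,0],0],
    [[-0.106,-0.1155,0.01],[0,0,0],0],
    [[-0.106,-0.1155,0.01],[0,0,0],0]
  ]
}}

```text
clock: 0.77
eef_pos: [0.2506, 0.2499, 0.2319]
tool_rot: [0.153, 0.988, -0.0, -0.0]
ft_force: [0.8, -0.0, -0.3]
grip_width: -0.0002
grasp_force: 0.0
```

Request:
{"method": "apply_moves", "body": {
  "steps": [
    [[-0.106,-0.1155,0.01],[0,0,0],0],
    [[-0.106,-0.1155,0.01],[0,0,0],0],
    [[-0.106,-0.1155,0.01],[0,0,0],0],
    [[-0.106,-0.1155,0.01],[0,0,0],0],
    [[-0.106,-0.1155,0.01],[0,0,0],0],
    [[-0.106,-0.1155,0.01],[0,0,0],0],
    [[-0.106,-0.1155,0.01],[0,0,0],0],
    [[-0.106,-0.1155,0.01],[0,0,0],0]
  ]
}}

```text
clock: 1.43
eef_pos: [0.3564, 0.0225, 0.2161]
tool_rot: [0.153, 0.988, 0.0, -0.0]
ft_force: [0.5, 1.3, -0.2]
grip_width: -0.0001
grasp_force: 0.0
```

Request:
{"method": "apply_moves", "body": {
  "steps": [
    [[-0.106,-0.1155,0.01],[0,0,0],0],
    [[-0.106,-0.1155,0.01],[0,0,0],0],
    [[-0.106,-0.1155,0.01],[0,0,0],0],
    [[-0.106,-0.1155,0.01],[0,0,0],0],
    [[-0.106,-0.1155,0.01],[0,0,0],0],
    [[-0.106,-0.1155,0.01],[0,0,0],0],
    [[0,0,0],[0,0,0],0],
    [[0,0,0],[0,0,0],0]
  ]
}}

```text
clock: 2.1
eef_pos: [0.4355, -0.1475, 0.2034]
tool_rot: [0.154, 0.988, 0.0, -0.001]
ft_force: [-0.8, -0.2, -1.0]
grip_width: 0.0002
grasp_force: 0.0
```

```bash
python3 - <<'E'
from h import *
o=bot.get_obs(); print(o["clock"],o["eef_pos"].round(4),o["tool_rot"].round(4),o["ft_force"].round(2))
C=calib("wrist"); im,d=camera("wrist"); np.savez("pics/w1.npz",im=im,d=d,C=np.array(C,object)); cv2.imwrite("pics/w1.png",im[:,:,::-1]); print(-C[3].T@C[4])
P=cloud(d,C);np.save("pics/w1P.npy",P)
E
```

```text
2.1 [ 0.4355 -0.1475  0.2034] [ 1.543e-01  9.880e-01  3.000e-04 -1.000e-03] [-0.8  -0.2  -1.02]
[ 0.35614916 -0.12197941  0.3293214 ]
```

View pics/w1.png

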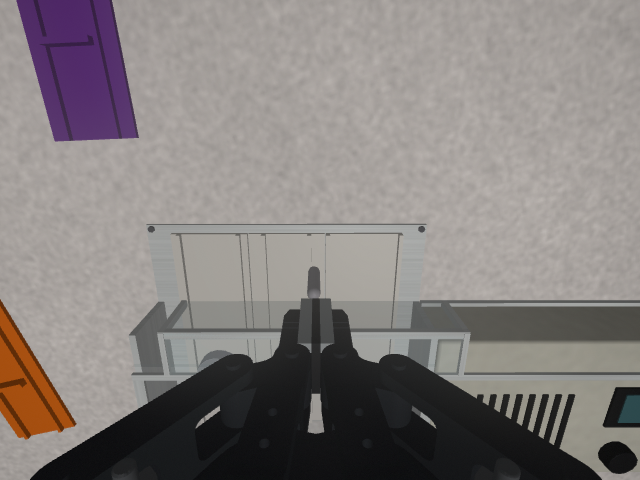

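```bash
python3 - <<'E'
from h import *
C=calib("wrist")
a1=ray(151,229,.005,C)[:2];a2=ray(421,229,.005,C)[:2]
yd=(a2-a1)/np.linalg.norm(a2-a1);print(a1,a2,np.linalg.norm(a2-a1),np.degrees(np.arctan2(yd[1],yd[0])))
ang=np.radians(72.4);yd=np.array([np.cos(ang),np.sin(ang)]);xd=np.array([yd[1],-yd[0]])
g=lambda p:(round(float(p[:2]@xd),4),round(float(p[:2]@yd),4))
print("feet",g(a1),g(a2),"apron edge",g(ray(286,225,.004,C)))
P=np.load("pics/w1P.npy")
print("handle top ray",g(ray(314,292,.074,C)),"bottom",g(ray(314,267,.018,C)))
for v in(268,275,282,288,292,296):print(v,P[v,314].round(4),g(P[v,314]))
print("tcp",g(bot.get_obs()["eef_pos"]))
# lane rails on apron z=9 edges, row 260
im=np.load("pics/w1.npz")["im"].mean(2)
row=im[244:254,140:430].mean(0);gr=np.abs(np.diff(row));
for u in np.where(gr>6)[0]: print(u+140,g(ray(u+140.5,249,.006,C))[1],end="; ")
E
```

```text
[ 0.39799214 -0.30202724] [ 0.47713543 -0.05248698] 0.26179000250307666 72.40324258421322
feet (0.4707, -0.1675) (0.4707, 0.0942) apron edge (0.4669, -0.0366)
handle top ray (0.5038, -0.0092) bottom (0.5051, -0.0095)
268 [ 0.4758 -0.1618  0.0286] (0.5024, -0.0103)
275 [ 0.4765 -0.1619  0.0432] (0.5031, -0.0103)
282 [ 0.4758 -0.1616  0.0595] (0.5024, -0.0102)
288 [ 0.477  -0.162   0.0684] (0.5036, -0.0101)
292 [ 0.4784 -0.1624  0.0728] (0.5051, -0.0101)
296 [ 0.4823 -0.1636  0.0719] (0.5092, -0.0101)
tcp (0.459, -0.0081)
179 -0.1421; 180 -0.1411; 182 -0.1391; 183 -0.1381; 239 -0.0829; 240 -0.082; 241 -0.081; 247 -0.0751; 248 -0.0741; 264 -0.0583; 266 -0.0563; 310 -0.013; 311 -0.012; 324 0.0008; 325 0.0018; 396 0.0718; 397 0.0728; 398 0.0738;
```

Wrist view: the apron's corner screws are at (151,229) and (421,229). The handle stands at (314,268–295), left of centre by the door's roughly 27 mm opening, and the tool's yaw is aligned with the dryer. Next I open the door.

Request:
{"method": "apply_moves", "body": {
  "steps": [
    [[-0.125,-0.085,0],[0,0,0],0],
    [[-0.12,-0.085,0],[0,0,0],0],
    [[0,0,0.15],[0,0,0],0],
    [[0,0,0.18],[0,0,0],0],
    [[0,0,0.18],[0,0,0],0],
    [[0,0,0.15],[0,0,0],0],
    [[0,0,0.04],[0,0,0],0],
    [[0,0,0],[0,0,0],0]
  ]
}}

```text
clock: 2.82
eef_pos: [0.4697, -0.1915, 0.0621]
tool_rot: [0.152, 0.988, 0.001, -0.003]
ft_force: [-0.5, -0.2, 0.5]
grip_width: 0.0003
grasp_force: 0.0
```

Request:
{"method": "apply_moves", "body": {
  "steps": [
    [[0,0.08,0],[0,0,0],0],
    [[0,0.13,0],[0,0,0],0],
    [[0,0.18,0],[0,0,0],0],
    [[0,0.2,0],[0,0,0],0],
    [[0,0.2,0],[0,0,0],0],
    [[0,0.2,0],[0,0,0],0],
    [[0,0.16,0],[0,0,0],0],
    [[0,0.1,0],[0,0,0],0]
  ]
}}

```text
clock: 3.48
eef_pos: [0.549, 0.0463, 0.067]
tool_rot: [0.151, 0.988, -0.002, 0.002]
ft_force: [-13.6, -49.1, 10.3]
grip_width: -0.0001
grasp_force: 31.3
```

```bash
cat >> h.py <<'E'
ang=np.radians(72.4);yd=np.array([np.cos(ang),np.sin(ang)]);xd=np.array([yd[1],-yd[0]]);A0,B0=.5495,-.0366
def dr(p): p=np.asarray(p); return np.round([p[:2]@xd-A0,p[:2]@yd-B0,p[2]],4)
E
python3 - <<'E'
from h import *
o=bot.get_obs();print(o["clock"],dr(o["eef_pos"]),o["ft_force"].round(2),o["joint_pos"].round(2))
P=cloud(camera("top")[1],calib("top"))
m=(P[...,2]>.03)&(P[...,2]<.12)
D=np.stack([P[...,:2]@xd-A0,P[...,:2]@yd-B0,P[...,2]],-1)
m=(D[...,0]>-.06)&(D[...,0]<-.02)&(D[...,1]>.2)&(D[...,1]<.32)&(D[...,2]>.03);print(m.sum(),D[m].min(0),D[m].max(0)) if m.any() else print("none")
# nest stem refine
n=(np.hypot(P[...,0]-.51,P[...,1]-.281)<.016)&(P[...,2]>.042);print(n.sum(),P[n].mean(0),dr(P[n].mean(0)))
for nm,b in(("jar",(.434,.318)),("bottle",(.53,.39))):
    k=(np.hypot(P[...,0]-b[0],P[...,1]-b[1])<.04)&(P[...,2]>.036);print(nm,P[k].min(0).round(3),P[k].max(0).round(3))
E
```

```text
3.4833 [-0.0402  0.2467  0.067 ] [-13.63 -49.13  10.29] [ 0.09  0.48 -0.15  0.94 -0.01  0.39]
811 [-0.05999934  0.20003717  0.13136987] [-0.02000186  0.30174625  0.52359535]
41 [0.50968785 0.2791535  0.04829153] [-0.1481  0.4568  0.0483]
jar [0.42  0.302 0.036] [0.459 0.343 0.051]
bottle [0.518 0.377 0.036] [0.569 0.429 0.158]
```

Request:
{"method": "apply_moves", "body": {
  "steps": [
    [[0,-0.03,0],[0,0,0],0],
    [[0,0,-0.2],[0,0,0],0],
    [[0,0,-0.2],[0,0,0],0],
    [[0.09,0.18,0],[0,0,0],0.45],
    [[0.09,0.18,0],[0,0,0],0.45],
    [[0.09,0.18,0],[0,0,0],0.45],
    [[0.09,0.18,0],[0,0,0],0.45],
    [[0.09,0.18,0],[0,0,0],0.45]
  ]
}}

```text
clock: 4.2
eef_pos: [0.5148, 0.2399, 0.1475]
tool_rot: [0.153, 0.988, 0.002, 0.002]
ft_force: [0.7, -0.8, 0.6]
grip_width: 0.0384
grasp_force: 0.0
```

Request:
{"method": "apply_moves", "body": {
  "steps": [
    [[0.045,0.093,0],[0,0,0],0.45],
    [[0.045,0.093,0],[0,0,0],0.45],
    [[0,0,0],[0,0,0],0.45],
    [[0,0,0],[0,0,0],0.45],
    [[0,0,0],[0,0,0],0.45],
    [[0,0,0],[0,0,0],0.45],
    [[0,0,0],[0,0,0],0.45],
    [[0,0,0],[0,0,0],0.45]
  ]
}}

```text
clock: 4.87
eef_pos: [0.5089, 0.2776, 0.1446]
tool_rot: [0.154, 0.988, 0.0, 0.0]
ft_force: [0.8, 0.4, 1.0]
grip_width: 0.0382
grasp_force: 0.0
```

```bash
python3 - <<'E'
from h import *
o=bot.get_obs();print(o["clock"],o["eef_pos"].round(4),dr(o["eef_pos"]),o["tool_rot"].round(4),o["ft_force"].round(2))
C=calib("wrist"); im,d=camera("wrist"); cv2.imwrite("pics/w2.png",im[:,:,::-1]); np.savez("pics/w2.npz",im=im,d=d)
P=cloud(d,C); n=(np.hypot(P[...,0]-.51,P[...,1]-.281)<.018)
for z0,z1 in((.036,.046),(.0485,.058)):
    k=n&(P[...,2]>z0)&(P[...,2]<z1);q=P[k];print(z0,k.sum(),q.mean(0).round(4),dr((q.min(0)+q.max(0))/2) if len(q) else "", np.array([q.min(0),q.max(0)]).round(4).tolist())
print("proj",proj([.51,.281,.052],C),C[0])
E
```

```text
4.8667 [0.5089 0.2776 0.1446] [-0.1483  0.455   0.1446] [0.1537 0.9881 0.     0.    ] [0.81 0.39 0.97]
0.036 234 [0.5064 0.281  0.0419] [-0.1488  0.458   0.041 ] [[0.4991, 0.27, 0.036], [0.5197, 0.291, 0.046]]
0.0485 532 [0.5096 0.2803 0.051 ] [-0.148   0.4579  0.052 ] [[0.4992, 0.2694, 0.0485], [0.521, 0.291, 0.0555]]
proj (np.float64(320.7987444797751), np.float64(256.39003621059663)) 348.42191732979074
```

View pics/w2.png

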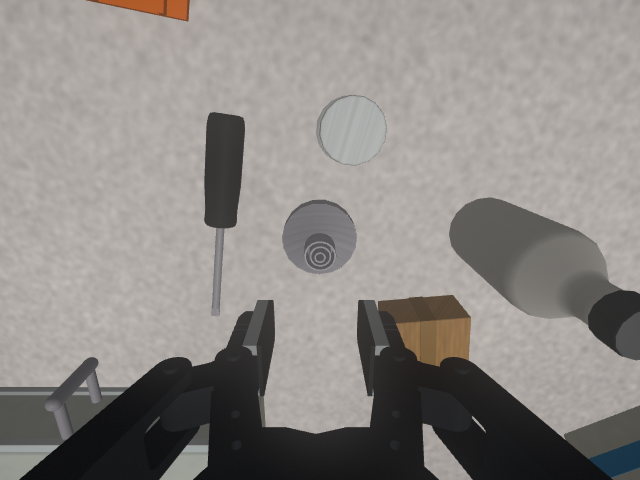

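Wrist view: the nest is at (320,257) with three concentric stems, the jar is at (352,130), the driver at (222,200) and the carton at (425,330). All are clear of the fingers.

Request:
{"method": "apply_moves", "body": {
  "steps": [
    [[0,0.015,0.1],[0,0,0],0.45],
    [[0,0,0.15],[0,0,0],0.45],
    [[0,0,0.13],[0,0,0],0.45],
    [[0,0,0.08],[0,0,0],0.45],
    [[0,0,0],[0,0,0],0.45],
    [[0,0,0],[0,0,0],0],
    [[0,0,0],[0,0,0],0],
    [[0,0,0],[0,0,0],0]
  ]
}}

```text
clock: 5.58
eef_pos: [0.5107, 0.2819, 0.0539]
tool_rot: [0.153, 0.988, 0.001, 0.001]
ft_force: [-0.2, 0.1, -1.7]
grip_width: 0.0194
grasp_force: 58.6
```

Request:
{"method": "apply_moves", "body": {
  "steps": [
    [[0,0,0],[0,0,0],0],
    [[0,0,-0.03],[0,0,0],0],
    [[0,0,-0.06],[0,0,0],0],
    [[0,0,-0.08],[0,0,0],0],
    [[0,0,-0.1],[0,0,0],0],
    [[0,0,-0.1],[0,0,0],0],
    [[0,0,-0.1],[0,0,0],0],
    [[0,0,-0.03],[0,0,0],0]
  ]
}}

```text
clock: 6.25
eef_pos: [0.5114, 0.2825, 0.157]
tool_rot: [0.153, 0.988, 0.002, 0.003]
ft_force: [-0.4, 0.2, -0.7]
grip_width: 0.0193
grasp_force: 58.7
```

```bash
python3 - <<'E'
from h import *
o=bot.get_obs();print(o["clock"],dr(o["eef_pos"]),o["ft_force"].round(2),o["grip_width"],o["grasp_force"])
C=calib("wrist"); im,d=camera("wrist"); cv2.imwrite("pics/w3.png",im[:,:,::-1])
P=cloud(camera("scene")[1],calib("scene")); n=(np.hypot(P[...,0]-.51,P[...,1]-.281)<.035)
print(np.histogram(P[n][:,2],bins=[0,.01,.02,.03,.04,.05,.06,.07,.08,.09,.1,.11,.12,.13,.14]))
E
```

```text
6.25 [-0.1475  0.4606  0.157 ] [-0.37  0.23 -0.69] 0.019328059684843198 58.728171586990356
(array([117, 116,  74,  15,  11,   2,   0,   0,   0,   0,  30, 106, 161,
        48]), array([0.  , 0.01, 0.02, 0.03, 0.04, 0.05, 0.06, 0.07, 0.08, 0.09, 0.1 ,
       0.11, 0.12, 0.13, 0.14]))
```

View pics/w3.png

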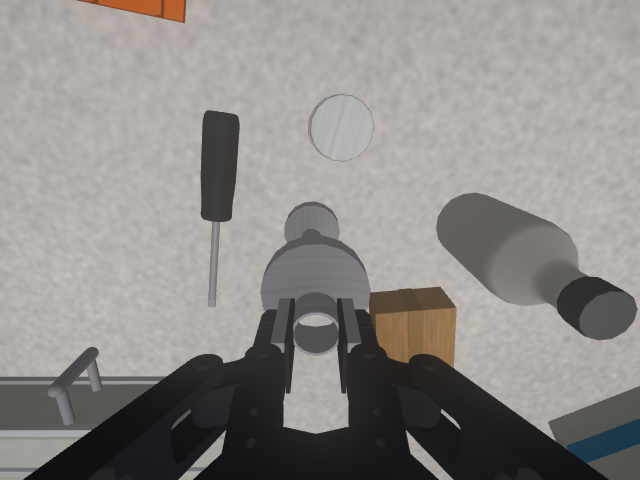

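The large funnel came up alone, and the small and medium remain at (312,225). I carry it to the large lane (dryer y +75 mm).

Request:
{"method": "apply_moves", "body": {
  "steps": [
    [[-0.03,-0.1,0],[0,0,0],0],
    [[-0.06,-0.18,0],[0,0,0],0],
    [[-0.06,-0.19,0],[0,0,0],0],
    [[-0.06,-0.19,0],[0,0,0],0],
    [[-0.06,-0.19,0],[0,0,0],0],
    [[-0.06,-0.19,0],[0,0,0],0],
    [[-0.06,-0.19,0],[0,0,0],0],
    [[-0.06,-0.19,0],[0,0,0],0]
  ]
}}

```text
clock: 7.02
eef_pos: [0.5081, -0.0182, 0.1509]
tool_rot: [0.153, 0.988, -0.0, -0.001]
ft_force: [1.3, -1.1, -0.9]
grip_width: 0.0193
grasp_force: 58.8
```

Request:
{"method": "apply_moves", "body": {
  "steps": [
    [[-0.07,-0.19,0],[0,0,0],0],
    [[-0.07,-0.19,0],[0,0,0],0],
    [[-0.05,-0.1,0],[0,0,0],0],
    [[-0.02,-0.028,0],[0,0,0],0],
    [[0,0,0],[0,0,0],0],
    [[0,0,0],[0,0,0],0],
    [[0,0,0],[0,0,0],0],
    [[0,0,0],[0,0,0],0]
  ]
}}

```text
clock: 7.68
eef_pos: [0.5186, -0.1243, 0.152]
tool_rot: [0.152, 0.988, 0.0, -0.0]
ft_force: [-0.5, -0.1, -0.9]
grip_width: 0.0194
grasp_force: 58.9
```

```bash
python3 - <<'E'
from h import *
o=bot.get_obs();print(o["clock"],dr(o["eef_pos"]),o["tool_rot"].round(4),o["ft_force"].round(2),o["grip_width"])
C=calib("wrist"); im,d=camera("wrist"); cv2.imwrite("pics/w4.png",im[:,:,::-1])
np.savez("pics/w4.npz",im=im,d=d,R=C[3],t=C[4])
E
```

```text
7.6833 [-0.0176  0.0749  0.152 ] [ 1.517e-01  9.884e-01  2.000e-04 -5.000e-04] [-0.48 -0.06 -0.89] 0.019443951442359
```

View pics/w4.png

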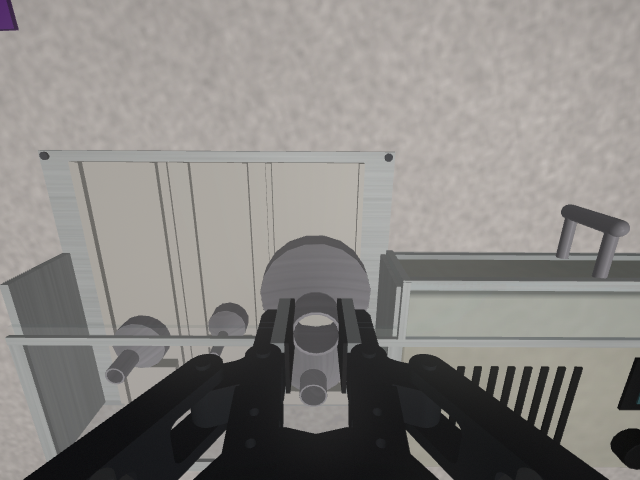

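Request:
{"method": "apply_moves", "body": {
  "steps": [
    [[0,0,0.14],[0,0,0],0],
    [[0,0,0.15],[0,0,0],0],
    [[0,0,0.12],[0,0,0],0],
    [[0,0,0.05],[0,0,0],0],
    [[0,0,0.0075],[0,0,0],0],
    [[0,0,0],[0,0,0],0],
    [[0,0,0],[0,0,0],0.45],
    [[0,0,0],[0,0,0],0.45]
  ]
}}

```text
clock: 8.4
eef_pos: [0.5196, -0.1255, 0.0595]
tool_rot: [0.152, 0.988, -0.0, 0.001]
ft_force: [-0.7, -0.0, 0.1]
grip_width: 0.0382
grasp_force: 0.0
```

Request:
{"method": "apply_moves", "body": {
  "steps": [
    [[0,0,-0.04],[0,0,0],0.45],
    [[0,0,-0.16],[0,0,0],0.45],
    [[0,0,-0.1],[0,0,0],0.45],
    [[0.12,0,0],[0,0,0],0],
    [[0.13,0,0],[0,0,0],0],
    [[0,0,0.12],[0,0,0],0],
    [[0,0,0.15],[0,0,0],0],
    [[0,0,0.1],[0,0,0],0]
  ]
}}

```text
clock: 9.07
eef_pos: [0.4711, -0.1106, 0.0446]
tool_rot: [0.153, 0.988, -0.0, 0.001]
ft_force: [0.3, -0.0, -0.5]
grip_width: 0.0001
grasp_force: 0.0
```

```bash
cat >> h.py <<'E'
def state(y0):
    """dryer-frame state and funnel stem centres seen in lane y0 by the wrist + top"""
    o=bot.get_obs();print(o["clock"],dr(o["eef_pos"]),o["ft_force"].round(1),o["grip_width"].round(4))
    for n in("scene","top"):
        P=cloud(camera(n)[1],calib(n));D=np.stack([P[...,:2]@xd-A0,P[...,:2]@yd-B0,P[...,2]],-1)
        m=(abs(D[...,1]-y0)<.034)&(D[...,0]>-.08)&(D[...,0]<.14)&(D[...,2]>.022)&(D[...,2]<.058)
        q=D[m];h,e=np.histogram(q[:,0],bins=np.arange(-.08,.141,.01));print(n,len(q),dict(zip(np.round(e[:-1],2).tolist(),h.tolist())))
E
python3 -c "
from h import *
state(.075)"
```

```text
Traceback (most recent call last):
  File "h.py", line 17, in state
    o=bot.get_obs();print(o["clock"],dr(o["eef_pos"]),o["ft_force"].round(1),o["grip_width"].round(4))
                                                                             ^^^^^^^^^^^^^^^^^^^^^
AttributeError: 'float' object has no attribute 'round'
```

Request:
{"method": "apply_moves", "body": {
  "steps": [
    [[0,0,0.083],[0,0,0],0],
    [[-0.04,0,0],[0,0,0],0],
    [[-0.06,0,0],[0,0,0],0],
    [[-0.07,0,0],[0,0,0],0],
    [[-0.07,0,0],[0,0,0],0],
    [[-0.05,0,0],[0,0,0],0],
    [[-0.025,0,0],[0,0,0],0],
    [[-0.015,0,0],[0,0,0],0]
  ]
}}

```text
clock: 9.73
eef_pos: [0.5355, -0.1312, 0.0292]
tool_rot: [0.153, 0.988, -0.0, 0.001]
ft_force: [-0.6, 0.8, 0.5]
grip_width: -0.0
grasp_force: 0.5
```

```bash
sed -i 's/o\["grip_width"\].round(4)/round(float(o["grip_width"]),4)/' h.py
python3 -c "
from h import *
state(.075)
im,d=camera('wrist');cv2.imwrite('pics/w5.png',im[:,:,::-1])"
```

```text
9.7333 [0.0006 0.0735 0.0292] [-0.6  0.8  0.5] -0.0
scene 49 {-0.08: 0, -0.07: 0, -0.06: 0, -0.05: 0, -0.04: 0, -0.03: 0, -0.02: 0, -0.01: 3, -0.0: 9, 0.01: 26, 0.02: 11, 0.03: 0, 0.04: 0, 0.05: 0, 0.06: 0, 0.07: 0, 0.08: 0, 0.09: 0, 0.1: 0, 0.11: 0, 0.12: 0, 0.13: 0}
top 0 {-0.08: 0, -0.07: 0, -0.06: 0, -0.05: 0, -0.04: 0, -0.03: 0, -0.02: 0, -0.01: 0, -0.0: 0, 0.01: 0, 0.02: 0, 0.03: 0, 0.04: 0, 0.05: 0, 0.06: 0, 0.07: 0, 0.08: 0, 0.09: 0, 0.1: 0, 0.11: 0, 0.12: 0, 0.13: 0}
```

View pics/w5.png

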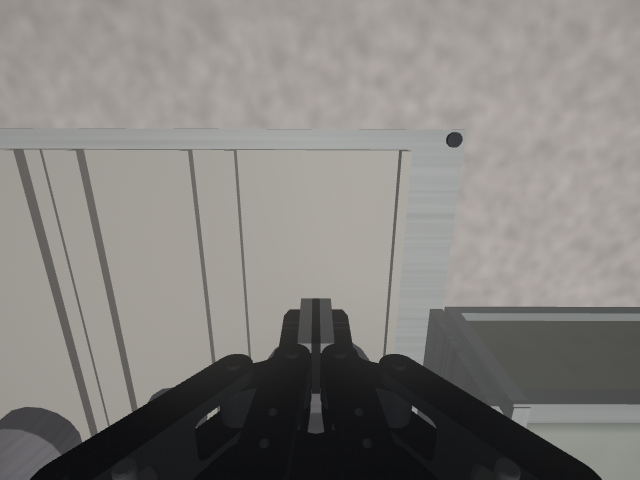

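The wrist view only shows the fingers hiding the funnel at (320,350), so I press on a little to feel for contact.

Request:
{"method": "apply_moves", "body": {
  "steps": [
    [[-0.003,0,0],[0,0,0],0],
    [[-0.003,0,0],[0,0,0],0],
    [[-0.003,0,0],[0,0,0],0],
    [[-0.003,0,0],[0,0,0],0],
    [[-0.003,0,0],[0,0,0],0],
    [[-0.003,0,0],[0,0,0],0],
    [[0,0,0],[0,0,0],0],
    [[0,0,0],[0,0,0],0]
  ]
}}

```text
clock: 10.55
eef_pos: [0.5374, -0.1319, 0.0282]
tool_rot: [0.153, 0.988, 0.0, -0.0]
ft_force: [-0.2, 0.1, -0.3]
grip_width: 0.0
grasp_force: 0.4
```

Request:
{"method": "apply_moves", "body": {
  "steps": [
    [[-0.004,0,0],[0,0,0],0],
    [[-0.004,0,0],[0,0,0],0],
    [[-0.004,0,0],[0,0,0],0],
    [[-0.004,0,0],[0,0,0],0],
    [[-0.004,0,0],[0,0,0],0],
    [[0,0,0],[0,0,0],0],
    [[0,0,0],[0,0,0],0],
    [[0,0,0],[0,0,0],0]
  ]
}}

```text
clock: 11.22
eef_pos: [0.5384, -0.1322, 0.0278]
tool_rot: [0.153, 0.988, 0.0, -0.003]
ft_force: [-7.2, 2.2, 6.1]
grip_width: 0.0004
grasp_force: 4.1
```

```bash
python3 -c "
from h import *
o=bot.get_obs();print(dr(o['eef_pos']),o['ft_force'])
for n in('scene','top'):
    P=cloud(camera(n)[1],calib(n));D=np.stack([P[...,:2]@xd-A0,P[...,:2]@yd-B0,P[...,2]],-1)
    m=(abs(D[...,1]-.075)<.04)&(D[...,0]>0)&(D[...,0]<.15);print(n,np.histogram(D[m][:,2],bins=np.arange(0,.3,.02)))
"
```

```text
[0.0037 0.0734 0.0278] [-7.23267754  2.21028237  6.08726519]
scene (array([  32,   38,   13, 1086,   19,   36,   33,   90,  106,  111,   84,
        121,  107,  114]), array([0.  , 0.02, 0.04, 0.06, 0.08, 0.1 , 0.12, 0.14, 0.16, 0.18, 0.2 ,
       0.22, 0.24, 0.26, 0.28]))
top (array([0, 0, 0, 0, 0, 0, 0, 0, 0, 0, 0, 0, 0, 0]), array([0.  , 0.02, 0.04, 0.06, 0.08, 0.1 , 0.12, 0.14, 0.16, 0.18, 0.2 ,
       0.22, 0.24, 0.26, 0.28]))
```

Request:
{"method": "apply_moves", "body": {
  "steps": [
    [[0.05,0,0],[0,0,0],0],
    [[0,0,-0.2],[0,0,0],0],
    [[0,0,-0.2],[0,0,0],0],
    [[0,0,-0.2],[0,0,0],0],
    [[0.07,0.15,0],[0,0,0],0.4],
    [[0.07,0.19,0],[0,0,0],0.4],
    [[0.07,0.19,0],[0,0,0],0.4],
    [[0.07,0.19,0],[0,0,0],0.4]
  ]
}}

```text
clock: 11.98
eef_pos: [0.5227, 0.0252, 0.149]
tool_rot: [0.154, 0.988, 0.0, 0.002]
ft_force: [0.6, 0.3, 0.3]
grip_width: 0.0345
grasp_force: 0.0
```

Request:
{"method": "apply_moves", "body": {
  "steps": [
    [[0.075,0.19,0],[0,0,0],0.4],
    [[0.075,0.19,0],[0,0,0],0.4],
    [[0.075,0.19,0],[0,0,0],0.4],
    [[0.075,0.19,0],[0,0,0],0.4],
    [[0.075,0.19,0],[0,0,0],0.4],
    [[0.07,0.19,0],[0,0,0],0.4],
    [[0,0.06,0],[0,0,0],0.4],
    [[0,0,0],[0,0,0],0.4]
  ]
}}

```text
clock: 12.65
eef_pos: [0.5102, 0.284, 0.1482]
tool_rot: [0.15, 0.989, 0.001, 0.001]
ft_force: [0.3, 0.2, 0.3]
grip_width: 0.0342
grasp_force: 0.0
```

```bash
cat >> h.py <<'E'
def nest():
    C=calib("wrist"); o=bot.get_obs();im,d=camera("wrist")
    P=cloud(d,C); n=(np.hypot(P[...,0]-.51,P[...,1]-.281)<.018)&(P[...,2]>.044)&(P[...,2]<.058)
    q=P[n];print("stem",n.sum(),dr(q.mean(0)),dr((q.min(0)+q.max(0))/2),np.ptp(q,axis=0).round(4))
    print("tcp",o["clock"],dr(o["eef_pos"]),o["tool_rot"].round(4),o["ft_force"].round(1))
def lanes(name):
    P=cloud(camera(name)[1],calib(name));D=np.stack([P[...,:2]@xd-A0,P[...,:2]@yd-B0,P[...,2]],-1)
    return D
E
python3 -c "
from h import *
nest()
im,d=camera('scene');P=cloud(d,calib('scene'));im2,d2=camera('top')
np.savez('pics/s6.npz',im=im,d=d,im2=im2,d2=d2)
a=cv2.resize(im[180:300,190:320],(520,480),interpolation=cv2.INTER_CUBIC)[:,:,::-1];cv2.imwrite('pics/s6.png',a)"
```

```text
stem 383 [-0.1494  0.4581  0.0506] [-0.1487  0.4581  0.0496] [0.0152 0.0148 0.0111]
tcp 12.65 [-0.149   0.4616  0.1482] [0.1502 0.9887 0.0011 0.0011] [0.3 0.2 0.3]
```

View pics/s6.png

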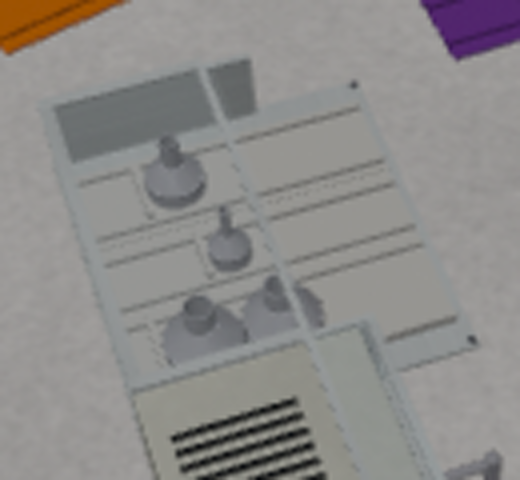

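The scene crop shows the placed large funnel at (280,305), touching the stored one at (200,325), with all of them upright. The medium is next.

Request:
{"method": "apply_moves", "body": {
  "steps": [
    [[0,-0.018,0.1],[0,0,0],0.4],
    [[0,0,0.16],[0,0,0],0.4],
    [[0,0,0.14],[0,0,0],0.4],
    [[0,0,0.076],[0,0,0],0.4],
    [[0,0,0],[0,0,0],0.4],
    [[0,0,0],[0,0,0],0],
    [[0,0,0],[0,0,0],0],
    [[0,0,0],[0,0,0],0]
  ]
}}

```text
clock: 13.47
eef_pos: [0.51, 0.2764, 0.0549]
tool_rot: [0.153, 0.988, 0.001, 0.001]
ft_force: [0.1, -0.0, 0.2]
grip_width: 0.0127
grasp_force: 58.3
```

Request:
{"method": "apply_moves", "body": {
  "steps": [
    [[0,0,0],[0,0,0],0],
    [[0,0,-0.03],[0,0,0],0],
    [[0,0,-0.06],[0,0,0],0],
    [[0,0,-0.08],[0,0,0],0],
    [[0,0,-0.1],[0,0,0],0],
    [[0,0,-0.1],[0,0,0],0],
    [[0,0,-0.1],[0,0,0],0],
    [[0,0,-0.03],[0,0,0],0]
  ]
}}

```text
clock: 14.13
eef_pos: [0.5103, 0.2774, 0.1576]
tool_rot: [0.153, 0.988, 0.002, 0.003]
ft_force: [1.5, 0.1, -0.7]
grip_width: 0.0123
grasp_force: 58.4
```

```bash
python3 -c "
from h import *
o=bot.get_obs();print(o['clock'],dr(o['eef_pos']),o['ft_force'].round(1),o['grip_width'])
for nm in('scene','top'):
    P=cloud(camera(nm)[1],calib(nm)); n=(np.hypot(P[...,0]-.51,P[...,1]-.281)<.035)
    print(np.histogram(P[n][:,2],bins=np.arange(0,.15,.01))[0])
    k=n&(P[...,2]>.03)&(P[...,2]<.06);print(P[k].mean(0),dr(P[k].mean(0)))
"
```

```text
14.1333 [-0.1469  0.4554  0.1576] [ 1.5  0.1 -0.7] 0.012253287736382464
[147  80  30   5  10   6   0   0   0   0  24  73 124  11]
[0.50993471 0.2819556  0.04466299] [-0.1487  0.4595  0.0447]
[38 28 10  1  0  0  0  0  0  0  3  3  1  0]
[0.50685515 0.27718503 0.03340391] [-0.1502  0.4541  0.0334]
```

Request:
{"method": "apply_moves", "body": {
  "steps": [
    [[-0.03,-0.1,0],[0,0,0],0],
    [[-0.045,-0.19,0],[0,0,0],0],
    [[-0.045,-0.19,0],[0,0,0],0],
    [[-0.045,-0.19,0],[0,0,0],0],
    [[-0.045,-0.19,0],[0,0,0],0],
    [[-0.045,-0.19,0],[0,0,0],0],
    [[-0.045,-0.19,0],[0,0,0],0],
    [[-0.045,-0.19,0],[0,0,0],0]
  ]
}}

```text
clock: 14.9
eef_pos: [0.4864, -0.0188, 0.1517]
tool_rot: [0.153, 0.988, -0.0, -0.001]
ft_force: [1.2, -0.5, -1.9]
grip_width: 0.0121
grasp_force: 58.5
```

Request:
{"method": "apply_moves", "body": {
  "steps": [
    [[-0.05,-0.19,0],[0,0,0],0],
    [[-0.05,-0.19,0],[0,0,0],0],
    [[-0.05,-0.19,0],[0,0,0],0],
    [[-0.05,-0.19,0],[0,0,0],0],
    [[-0.05,-0.19,0],[0,0,0],0],
    [[-0.05,-0.18,0],[0,0,0],0],
    [[-0.015,-0.09,0],[0,0,0],0],
    [[0,0,0],[0,0,0],0]
  ]
}}

```text
clock: 15.57
eef_pos: [0.4728, -0.2726, 0.1513]
tool_rot: [0.156, 0.988, -0.0, -0.001]
ft_force: [0.1, 0.6, -1.4]
grip_width: 0.0124
grasp_force: 58.6
```

Request:
{"method": "apply_moves", "body": {
  "steps": [
    [[0,0,0],[0,0,0],0],
    [[0,0,0],[0,0,0],0],
    [[0,0,0.04],[0,0,0],0],
    [[0,0,0.05],[0,0,0],0],
    [[0,0,0.03],[0,0,0],0],
    [[0,0,0],[0,0,0],0],
    [[0,0,0],[0,0,0],0],
    [[0,0,0],[0,0,0],0]
  ]
}}

```text
clock: 16.23
eef_pos: [0.4744, -0.2684, 0.1289]
tool_rot: [0.153, 0.988, 0.0, -0.0]
ft_force: [-0.2, -0.4, -1.1]
grip_width: 0.0125
grasp_force: 58.6
```

```bash
python3 -c "
from h import *
o=bot.get_obs();print(o['clock'],dr(o['eef_pos']),o['tool_rot'].round(4),o['ft_force'].round(1),o['grip_width'])
for nm in('scene','top','wrist'):
    P=cloud(camera(nm)[1],calib(nm));D=np.stack([P[...,:2]@xd-A0,P[...,:2]@yd-B0,P[...,2]],-1)
    m=(abs(D[...,0]+.015)<.035)&(abs(D[...,1]+.075)<.035)&(D[...,2]>.06)&(D[...,2]<.112)
    q=D[m];print(nm,len(q),q.min(0).round(4),q.max(0).round(4)) if len(q) else 0
"
```

```text
16.2333 [-0.0162 -0.0758  0.1289] [ 1.525e-01  9.883e-01  0.000e+00 -1.000e-04] [-0.2 -0.4 -1.1] 0.012527842965136088
scene 165 [-0.0386 -0.0914  0.0731] [ 0.0045 -0.0481  0.1112]
wrist 4009 [-0.0382 -0.097   0.0756] [-0.0069 -0.0528  0.112 ]
```

Request:
{"method": "apply_moves", "body": {
  "steps": [
    [[0,0,0.12],[0,0,0],0],
    [[0,0,0.13],[0,0,0],0],
    [[0,0,0.08],[0,0,0],0],
    [[0,0,0.018],[0,0,0],0],
    [[0,0,0],[0,0,0],0],
    [[0,0,0],[0,0,0],0],
    [[0,0,0],[0,0,0],0.45],
    [[0,0,0],[0,0,0],0.45]
  ]
}}

```text
clock: 17.05
eef_pos: [0.4745, -0.2692, 0.0597]
tool_rot: [0.153, 0.988, -0.0, 0.0]
ft_force: [1.1, 0.2, 0.7]
grip_width: 0.0354
grasp_force: 0.0
```

Request:
{"method": "apply_moves", "body": {
  "steps": [
    [[0,0,-0.04],[0,0,0],0.45],
    [[0,0,-0.16],[0,0,0],0.45],
    [[0,0,-0.1],[0,0,0],0.45],
    [[0.11,0,0],[0,0,0],0],
    [[0.12,0,0],[0,0,0],0],
    [[0,0,0.12],[0,0,0],0],
    [[0,0,0.15],[0,0,0],0],
    [[0,0,0.1],[0,0,0],0]
  ]
}}

```text
clock: 17.72
eef_pos: [0.4299, -0.255, 0.0449]
tool_rot: [0.153, 0.988, -0.0, 0.0]
ft_force: [0.5, -0.0, -0.4]
grip_width: 0.0002
grasp_force: 0.0
```

Request:
{"method": "apply_moves", "body": {
  "steps": [
    [[0,0,0.085],[0,0,0],0],
    [[-0.04,0,0],[0,0,0],0],
    [[-0.06,0,0],[0,0,0],0],
    [[-0.07,0,0],[0,0,0],0],
    [[-0.06,0,0],[0,0,0],0],
    [[-0.04,0,0],[0,0,0],0],
    [[-0.02,0,0],[0,0,0],0],
    [[-0.015,0,0],[0,0,0],0]
  ]
}}

```text
clock: 18.38
eef_pos: [0.489, -0.2736, 0.0288]
tool_rot: [0.153, 0.988, -0.0, 0.0]
ft_force: [-0.7, 0.5, 0.8]
grip_width: -0.0002
grasp_force: 0.3
```

```bash
python3 -c "
from h import *
o=bot.get_obs();print(o['clock'],dr(o['eef_pos']),o['tool_rot'].round(4),o['ft_force'].round(1),o['grip_width'])"
```

```text
18.3833 [-0.0006 -0.0763  0.0288] [ 1.529e-01  9.882e-01 -1.000e-04  1.000e-04] [-0.7  0.5  0.8] -0.00020090514092681604
```

Request:
{"method": "apply_moves", "body": {
  "steps": [
    [[-0.005,0,0],[0,0,0],0],
    [[-0.005,0,0],[0,0,0],0],
    [[-0.005,0,0],[0,0,0],0],
    [[-0.005,0,0],[0,0,0],0],
    [[-0.005,0,0],[0,0,0],0],
    [[-0.003,0,0],[0,0,0],0],
    [[0,0,0],[0,0,0],0],
    [[0,0,0],[0,0,0],0]
  ]
}}

```text
clock: 19.05
eef_pos: [0.492, -0.2744, 0.0282]
tool_rot: [0.153, 0.988, 0.0, -0.002]
ft_force: [-4.9, 0.4, 4.2]
grip_width: -0.0001
grasp_force: 2.7
```

Request:
{"method": "apply_moves", "body": {
  "steps": [
    [[0.05,0,0],[0,0,0],0],
    [[0,0,-0.2],[0,0,0],0],
    [[0,0,-0.2],[0,0,0],0],
    [[0,0,-0.2],[0,0,0],0],
    [[0.04,0.15,0],[0,0,0],0.35],
    [[0.04,0.19,0],[0,0,0],0.35],
    [[0.04,0.19,0],[0,0,0],0.35],
    [[0.04,0.19,0],[0,0,0],0.35]
  ]
}}

```text
clock: 19.72
eef_pos: [0.4979, -0.124, 0.1491]
tool_rot: [0.154, 0.988, 0.0, 0.001]
ft_force: [0.6, 0.5, -0.3]
grip_width: 0.0299
grasp_force: 0.0
```

Request:
{"method": "apply_moves", "body": {
  "steps": [
    [[0.055,0.195,0],[0,0,0],0.35],
    [[0.055,0.195,0],[0,0,0],0.35],
    [[0.055,0.195,0],[0,0,0],0.35],
    [[0.055,0.195,0],[0,0,0],0.35],
    [[0.055,0.195,0],[0,0,0],0.35],
    [[0.055,0.195,0],[0,0,0],0.35],
    [[0.055,0.195,0],[0,0,0],0.35],
    [[0.055,0.195,0],[0,0,0],0.35]
  ]
}}

```text
clock: 20.38
eef_pos: [0.5078, 0.2013, 0.1487]
tool_rot: [0.153, 0.988, 0.0, 0.001]
ft_force: [1.1, 0.2, 0.1]
grip_width: 0.0299
grasp_force: 0.0
```

Request:
{"method": "apply_moves", "body": {
  "steps": [
    [[0.06,0.18,0],[0,0,0],0.35],
    [[0.04,0.12,0],[0,0,0],0.35],
    [[0.02,0.06,0],[0,0,0],0.35],
    [[0,0,0],[0,0,0],0.35],
    [[0,0,0],[0,0,0],0.35],
    [[0,0,0],[0,0,0],0.35],
    [[0,0,0],[0,0,0],0.35],
    [[0,0,0],[0,0,0],0.35]
  ]
}}

```text
clock: 21.05
eef_pos: [0.5069, 0.2734, 0.1485]
tool_rot: [0.154, 0.988, -0.0, 0.0]
ft_force: [-0.3, -0.1, 0.4]
grip_width: 0.0299
grasp_force: 0.0
```

```bash
python3 -c "
from h import *
nest()
D=lanes('scene')
for y in(.075,-.075,0):
    m=(abs(D[...,1]-y)<.02)&(D[...,0]>0)&(D[...,0]<.12)&(D[...,2]>.045)&(D[...,2]<.062);q=D[m]
    print(y,len(q),np.histogram(q[:,0],bins=np.arange(0,.125,.005))[0],q[:,2].max() if len(q) else 0)
"
```

```text
stem 146 [-0.1492  0.4577  0.0509] [-0.1486  0.4577  0.05  ] [0.0081 0.0078 0.0118]
tcp 21.05 [-0.149   0.4504  0.1485] [ 1.540e-01  9.881e-01 -1.000e-04  0.000e+00] [-0.3 -0.1  0.4]
0.075 0 [0 0 0 0 0 0 0 0 0 0 0 0 0 0 0 0 0 0 0 0 0 0 0 0] 0
-0.075 1 [0 0 0 0 0 1 0 0 0 0 0 0 0 0 0 0 0 0 0 0 0 0 0 0] 0.059171028580884244
0 1 [0 0 0 0 0 0 0 0 0 0 0 0 0 0 0 0 1 0 0 0 0 0 0 0] 0.0617570595659281
```

Request:
{"method": "apply_moves", "body": {
  "steps": [
    [[0,0.036,0.1],[0,0,0],0.35],
    [[0,0,0.16],[0,0,0],0.35],
    [[0,0,0.14],[0,0,0],0.35],
    [[0,0,0.076],[0,0,0],0.35],
    [[0,0,0],[0,0,0],0.35],
    [[0,0,0],[0,0,0],0],
    [[0,0,0],[0,0,0],0],
    [[0,0,0],[0,0,0],0]
  ]
}}

```text
clock: 21.82
eef_pos: [0.5102, 0.2822, 0.0551]
tool_rot: [0.153, 0.988, 0.001, 0.001]
ft_force: [-0.2, 0.0, -0.6]
grip_width: 0.0054
grasp_force: 58.6
```

Request:
{"method": "apply_moves", "body": {
  "steps": [
    [[0,0,0],[0,0,0],0],
    [[0,0,-0.04],[0,0,0],0],
    [[0,0,-0.1],[0,0,0],0],
    [[0,0,-0.15],[0,0,0],0],
    [[0,0,-0.15],[0,0,0],0],
    [[-0.02,-0.07,-0.04],[0,0,0],0],
    [[-0.05,-0.15,0],[0,0,0],0],
    [[-0.06,-0.19,0],[0,0,0],0]
  ]
}}

```text
clock: 22.48
eef_pos: [0.5098, 0.1967, 0.1513]
tool_rot: [0.151, 0.989, 0.001, 0.002]
ft_force: [1.0, -0.6, -0.8]
grip_width: 0.0046
grasp_force: 58.7
```

Request:
{"method": "apply_moves", "body": {
  "steps": [
    [[-0.055,-0.19,0],[0,0,0],0],
    [[-0.055,-0.19,0],[0,0,0],0],
    [[-0.055,-0.19,0],[0,0,0],0],
    [[-0.055,-0.19,0],[0,0,0],0],
    [[-0.055,-0.19,0],[0,0,0],0],
    [[-0.055,-0.19,0],[0,0,0],0],
    [[-0.055,-0.19,0],[0,0,0],0],
    [[-0.055,-0.19,0],[0,0,0],0]
  ]
}}

```text
clock: 23.15
eef_pos: [0.5001, -0.123, 0.15]
tool_rot: [0.153, 0.988, -0.0, 0.001]
ft_force: [0.9, -0.6, 0.4]
grip_width: 0.0053
grasp_force: 58.7
```

Request:
{"method": "apply_moves", "body": {
  "steps": [
    [[-0.06,-0.18,0],[0,0,0],0],
    [[-0.04,-0.13,0],[0,0,0],0],
    [[-0.01,-0.05,0],[0,0,0],0],
    [[0,0,0.05],[0,0,0],0],
    [[0,0,0.06],[0,0,0],0],
    [[0,0,0.02],[0,0,0],0],
    [[0,0,0],[0,0,0],0],
    [[0,0,0],[0,0,0],0]
  ]
}}

```text
clock: 23.82
eef_pos: [0.4997, -0.1946, 0.1229]
tool_rot: [0.152, 0.988, 0.0, -0.001]
ft_force: [0.4, 0.0, 0.8]
grip_width: 0.0048
grasp_force: 58.7
```

```bash
python3 -c "
from h import *
o=bot.get_obs();print(o['clock'],dr(o['eef_pos']),o['tool_rot'].round(4),o['ft_force'].round(1),o['grip_width'])
for nm in('scene','wrist'):
    P=cloud(camera(nm)[1],calib(nm));D=np.stack([P[...,:2]@xd-A0,P[...,:2]@yd-B0,P[...,2]],-1)
    m=(abs(D[...,0]+.015)<.03)&(abs(D[...,1])<.03)&(D[...,2]>.06)&(D[...,2]<.107)
    q=D[m];print(nm,len(q),q.min(0).round(4),q.max(0).round(4)) if len(q) else 0
"
```

```text
23.8167 [-0.0144  0.0022  0.1229] [ 1.520e-01  9.884e-01  3.000e-04 -6.000e-04] [0.4 0.  0.8] 0.00484642459355805
scene 106 [-0.0314 -0.0097  0.0638] [0.0012 0.0215 0.1063]
wrist 2304 [-0.0291 -0.0142  0.0691] [-0.0043  0.0176  0.107 ]
```

Request:
{"method": "apply_moves", "body": {
  "steps": [
    [[0,-0.009,0.1],[0,0,0],0],
    [[0,0,0.12],[0,0,0],0],
    [[0,0,0.08],[0,0,0],0],
    [[0,0,0.019],[0,0,0],0],
    [[0,0,0],[0,0,0],0],
    [[0,0,0],[0,0,0],0],
    [[0,0,0],[0,0,0],0.4],
    [[0,0,0],[0,0,0],0.4]
  ]
}}

```text
clock: 24.58
eef_pos: [0.5, -0.1975, 0.0598]
tool_rot: [0.153, 0.988, -0.0, 0.001]
ft_force: [0.0, 0.2, -0.9]
grip_width: 0.028
grasp_force: 0.0
```

Request:
{"method": "apply_moves", "body": {
  "steps": [
    [[0,0,-0.04],[0,0,0],0.4],
    [[0,0,-0.16],[0,0,0],0.4],
    [[0,0,-0.1],[0,0,0],0.4],
    [[0.09,0,0],[0,0,0],0],
    [[0.1,0,0],[0,0,0],0],
    [[0,0,0.12],[0,0,0],0],
    [[0,0,0.15],[0,0,0],0],
    [[0,0,0.1],[0,0,0],0]
  ]
}}

```text
clock: 25.25
eef_pos: [0.4629, -0.186, 0.0449]
tool_rot: [0.153, 0.988, -0.0, 0.0]
ft_force: [-0.1, 0.1, -0.8]
grip_width: 0.0001
grasp_force: 0.0
```

Request:
{"method": "apply_moves", "body": {
  "steps": [
    [[0,0,0.085],[0,0,0],0],
    [[-0.04,0,0],[0,0,0],0],
    [[-0.06,0,0],[0,0,0],0],
    [[-0.06,0,0],[0,0,0],0],
    [[-0.05,0,0],[0,0,0],0],
    [[-0.03,0,0],[0,0,0],0],
    [[-0.02,0,0],[0,0,0],0],
    [[-0.005,0,0],[0,0,0],0]
  ]
}}

```text
clock: 25.92
eef_pos: [0.5147, -0.2025, 0.029]
tool_rot: [0.153, 0.988, -0.0, 0.001]
ft_force: [0.1, -1.1, -0.6]
grip_width: 0.0003
grasp_force: 0.0
```

```bash
python3 -c "
from h import *
o=bot.get_obs();print(o['clock'],dr(o['eef_pos']),o['tool_rot'].round(4),o['ft_force'].round(1),o['grip_width'])"
```

```text
25.9167 [ 0.0023 -0.0008  0.029 ] [ 1.528e-01  9.883e-01 -1.000e-04  5.000e-04] [ 0.1 -1.1 -0.6] 0.00025801354304293215
```

Request:
{"method": "apply_moves", "body": {
  "steps": [
    [[-0.004,0,0],[0,0,0],0],
    [[-0.004,0,0],[0,0,0],0],
    [[-0.004,0,0],[0,0,0],0],
    [[-0.004,0,0],[0,0,0],0],
    [[-0.004,0,0],[0,0,0],0],
    [[0,0,0],[0,0,0],0],
    [[0,0,0],[0,0,0],0],
    [[0,0,0],[0,0,0],0]
  ]
}}

```text
clock: 26.58
eef_pos: [0.5153, -0.2027, 0.0281]
tool_rot: [0.153, 0.988, 0.0, -0.002]
ft_force: [-5.5, 1.6, 4.6]
grip_width: 0.0002
grasp_force: 2.8
```

Request:
{"method": "apply_moves", "body": {
  "steps": [
    [[0.05,0,0],[0,0,0],0],
    [[0,0,-0.2],[0,0,0],0],
    [[0,0,-0.2],[0,0,0],0],
    [[0,0,-0.2],[0,0,0],0],
    [[0.04,0.15,0],[0,0,0],0],
    [[0.04,0.19,0],[0,0,0],0],
    [[0.04,0.19,0],[0,0,0],0],
    [[0.04,0.19,0],[0,0,0],0]
  ]
}}

```text
clock: 27.25
eef_pos: [0.5215, -0.0524, 0.1491]
tool_rot: [0.154, 0.988, 0.0, 0.001]
ft_force: [1.3, 0.2, 0.1]
grip_width: -0.0001
grasp_force: 0.0
```

Request:
{"method": "apply_moves", "body": {
  "steps": [
    [[0.02,0.19,0],[0,0,0],0],
    [[0,0.19,0],[0,0,0],0],
    [[0,0.19,0],[0,0,0],0],
    [[0,0.13,0],[0,0,0],0],
    [[0,0.07,0],[0,0,0],0],
    [[0,0,0],[0,0,0],0],
    [[0,0,0],[0,0,0],0],
    [[0,0,0],[0,0,0],0]
  ]
}}

```text
clock: 27.92
eef_pos: [0.5633, 0.0933, 0.1482]
tool_rot: [0.153, 0.988, -0.0, -0.0]
ft_force: [0.2, -1.1, 0.1]
grip_width: 0.0003
grasp_force: 0.0
```

```bash
python3 -c "
from h import *
o=bot.get_obs();print(o['clock'],dr(o['eef_pos']),o['tool_rot'].round(4),o['ft_force'].round(1))
im,d=camera('scene');a=cv2.resize(im[180:300,190:320],(520,480),interpolation=cv2.INTER_CUBIC)[:,:,::-1]
im2,d2=camera('wrist');c=np.zeros((480,800,3),np.uint8);c[:,:520]=a;c[:210,520:800]=cv2.resize(im2[:,:,::-1],(280,210))
im3,_=camera('top');c[220:430,520:800]=cv2.resize(im3[120:255,260:440,::-1],(280,210),interpolation=cv2.INTER_CUBIC)
cv2.imwrite('pics/fin.png',c)"
```

```text
27.9167 [-0.0408  0.2959  0.1482] [ 1.534e-01  9.882e-01 -4.000e-04 -3.000e-04] [ 0.2 -1.1  0.1]
```

View pics/fin.png

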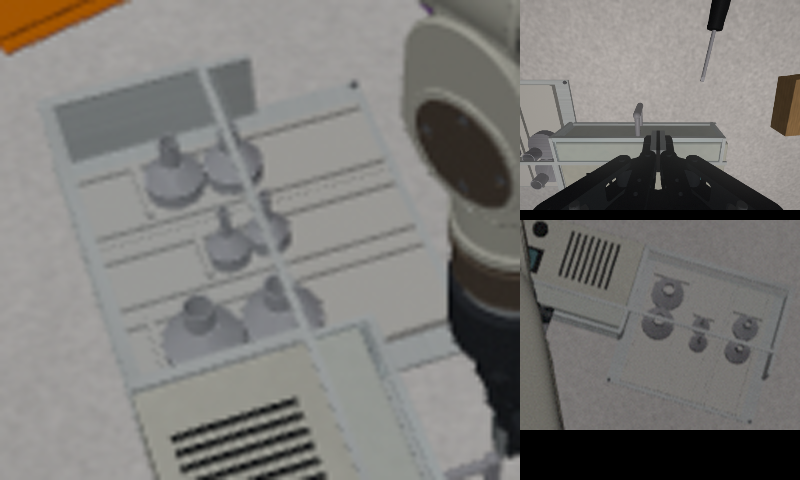

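All three lanes show touching, upright pairs: medium (170/232,170), small (230/268,240) and large (200/280,320). Next I shut the door.

Request:
{"method": "apply_moves", "body": {
  "steps": [
    [[0,0,0.15],[0,0,0],0],
    [[0,0,0.18],[0,0,0],0],
    [[0,0,0.1],[0,0,0],0],
    [[0,0,0],[0,0,0],0],
    [[0,-0.08,0],[0,0,0],0],
    [[0,-0.13,0],[0,0,0],0],
    [[0,-0.16,0],[0,0,0],0],
    [[0,-0.18,0],[0,0,0],0]
  ]
}}

```text
clock: 28.73
eef_pos: [0.5313, -0.0099, 0.0638]
tool_rot: [0.152, 0.988, 0.002, 0.001]
ft_force: [1.8, 2.7, -2.8]
grip_width: -0.0002
grasp_force: 1.8
```

Request:
{"method": "apply_moves", "body": {
  "steps": [
    [[0,-0.18,0],[0,0,0],0],
    [[0,-0.18,0],[0,0,0],0],
    [[0,-0.16,0],[0,0,0],0],
    [[0,-0.12,0],[0,0,0],0],
    [[0,-0.08,0],[0,0,0],0],
    [[0,-0.05,0],[0,0,0],0],
    [[0,-0.03,0],[0,0,0],0],
    [[0,-0.02,0],[0,0,0],0]
  ]
}}

```text
clock: 29.4
eef_pos: [0.4814, -0.1673, 0.0635]
tool_rot: [0.153, 0.988, 0.0, 0.001]
ft_force: [-1.0, 2.0, 0.8]
grip_width: 0.0001
grasp_force: 1.1
```

```bash
python3 -c "
from h import *
o=bot.get_obs();print(o['clock'],dr(o['eef_pos']),o['tool_rot'].round(4),o['ft_force'].round(1))"
```

```text
29.4 [-0.04    0.0227  0.0635] [1.533e-01 9.882e-01 2.000e-04 9.000e-04] [-1.   2.   0.8]
```

Now press gently until the stop is felt.

Request:
{"method": "apply_moves", "body": {
  "steps": [
    [[0,-0.006,0],[0,0,0],0],
    [[0,-0.006,0],[0,0,0],0],
    [[0,-0.006,0],[0,0,0],0],
    [[0,-0.006,0],[0,0,0],0],
    [[0,0,0],[0,0,0],0],
    [[0,0,0],[0,0,0],0],
    [[0,0,0],[0,0,0],0],
    [[0,0,0],[0,0,0],0]
  ]
}}

```text
clock: 30.07
eef_pos: [0.4799, -0.1711, 0.0624]
tool_rot: [0.153, 0.988, -0.0, 0.0]
ft_force: [1.3, 1.4, 0.8]
grip_width: -0.0001
grasp_force: 1.0
```

Request:
{"method": "apply_moves", "body": {
  "steps": [
    [[0,-0.005,0],[0,0,0],0],
    [[0,-0.005,0],[0,0,0],0],
    [[0,-0.005,0],[0,0,0],0],
    [[0,-0.005,0],[0,0,0],0],
    [[0,0,0],[0,0,0],0],
    [[0,0,0],[0,0,0],0],
    [[0,0,0],[0,0,0],0],
    [[0,0,0],[0,0,0],0]
  ]
}}

```text
clock: 30.73
eef_pos: [0.4796, -0.1718, 0.0625]
tool_rot: [0.152, 0.988, 0.004, 0.001]
ft_force: [4.9, 11.3, 1.3]
grip_width: -0.0
grasp_force: 6.1
```

Firm stop felt, so the door is shut. I back off, lift and check.

Request:
{"method": "apply_moves", "body": {
  "steps": [
    [[0,0.04,0],[0,0,0],0],
    [[0,0.03,0],[0,0,0],0],
    [[0,0,-0.15],[0,0,0],0],
    [[0,0,-0.2],[0,0,0],0],
    [[0.1,0,-0.2],[0,0,0],0],
    [[0.15,0,-0.1],[0,0,0],0],
    [[0,0,0],[0,0,0],0],
    [[0,0,0],[0,0,0],0]
  ]
}}

```text
clock: 31.4
eef_pos: [0.4357, -0.1473, 0.191]
tool_rot: [0.153, 0.988, -0.001, 0.001]
ft_force: [-0.1, -0.7, 1.0]
grip_width: 0.0002
grasp_force: 0.0
```

```bash
python3 -c "
from h import *
o=bot.get_obs();print(o['clock'],dr(o['eef_pos']),o['ft_force'].round(1))
D=lanes('wrist');m=(D[...,0]>-.06)&(D[...,0]<-.03)&(abs(D[...,1])<.08)&(D[...,2]>.03)&(D[...,2]<.078);q=D[m];print('handle',len(q),np.median(q,0).round(4),np.percentile(q[:,1],[2,98]).round(4))
C=calib('wrist');im,d=camera('wrist');f=lambda x,y,z:(A0+x)*xd+(B0+y)*yd
P=cloud(camera('top')[1],calib('top'))
for nm,b,z in(('jar',(.434,.318),.036),('bottle',(.53,.39),.036),('carton',(.635,.327),.025)):
    k=(np.hypot(P[...,0]-b[0],P[...,1]-b[1])<.04)&(P[...,2]>z);print(nm,P[k].min(0).round(3),P[k].max(0).round(3))
"
```

```text
31.4 [-0.0896  0.0279  0.191 ] [-0.1 -0.7  1. ]
handle 451 [-0.0449  0.0001  0.064 ] [-0.0055  0.0046]
jar [0.42  0.302 0.036] [0.459 0.344 0.052]
bottle [0.518 0.376 0.036] [0.568 0.428 0.154]
carton [0.596 0.294 0.025] [0.674 0.366 0.046]
```

Handle at y = 0.0 mm, so the door is shut, and the jar and bottle read exactly as at the start. Handing in.

```bash
python3 -c "
from h import *
print(bot.job_done())"
```

```text
the job is handed in; nothing more can be done
None
```

I handed the job in at 31.4 s: all three funnels stand upright against the stored ones in their own lanes, the door is shut (handle at 0 mm), and the bystanders were not touched; no verdict came back.

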